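Clamp the candy extruder into its bench cradle

TASK

Set up the larger of the two candy extruders for cranking: lift it off the tray, lay its barrel gently in the two V-blocks of the bench cradle with the nozzle pointing out over the end with the hinged strap, and draw it back along the Vs until the nozzle cap is fully home against the front V-block, without forcing it. Then swing the strap over the barrel and press its free end down just until it snaps under the spring catch, without crushing the barrel, and let go. Leave everything else on the table where it is.

Things in the scene. Friction and masses are not known exactly. Their poses are not given: they have to be found in the camera images.
- extruder: larger hand extruder, about 0.6 kg, in the tray: aluminium barrel 50 mm dia., steel hex cap at each end, 60 mm over flats. Origin on the axis at mid-barrel, 33 mm above the table as it lies; x runs along the barrel to the nozzle. Bare barrel x = -75 to 75 mm; caps reach 95 mm either way, nozzle cone ends at 115; at the back a thin screw and black knob (35 mm dia.) end at -141.
- shoulder (a point): point on the large extruder's axis, in the plane of the nozzle cap's inner face (the shoulder, which stands 5 mm proud of the barrel), 75 mm from mid-barrel; axes as the extruder
- cradle: bench cradle screwed to the table: steel plate 150 x 160 x 12 mm, two V-blocks in line, a hinged strap. Origin on the table below the V line; x along the Vs to the front (strap end, where the nozzle goes), y to the catch, z up. Hinge post at y = -48 mm, 117 high; spring catch at y = 54 to 72, 130 high; both at x = 31 to 49. Nothing stands above the plate between the V-blocks.
- vblocks: the two white plastic V-blocks, fixed to the cradle, origin and axes as the cradle: front block from x = 30 to 55 mm, rear one from -65 to -50. Their 90 degree flanks reach 28 mm either side of the middle, 68 mm above the table. A seated barrel's axis is at y = 0, 75 mm above the table; with the nozzle cap home, mid-barrel is at x = -20 mm
- seat (a point): point of the cradle where the shoulder of a correctly seated extruder lies: in the plane of the front face of the front V-block (x = 55 mm of the cradle), y = 0, 75 mm above the table; axes as the cradle
- strap (a joint): angle of the steel strap, rad: 0 shut (level over the barrel), growing as it is raised; starts at 1.7 to 2.1, leaning out to -y. Flat bar 18 mm wide, 5 thick, 107 long from the hinge; it shuts towards +y. Stiff hinge (0.1 N m): stays where left. From 0.12 rad down it pushes the catch aside, from 0.04 squeezes its pad: 4 to 8 N at the thumb spot; snaps in at about 0 and then stays within 0.02
- strap_hinge (a point): the strap's hinge axis, at x = 40, y = -48 mm of the cradle and 109.5 mm above the table; axes as the cradle, the strap turns about x
- strap_press (a point): thumb spot (black dot) on the strap's outer face, which is its upper face when closed, 78 mm from the hinge axis; it moves with the strap
- pad: black rubber pad 18 x 26 x 6 mm under the strap, 48 mm from the hinge, that bears on the shut barrel. Sprung, 4 N per mm; its travel of 2.8 mm is used up at about -0.02 rad of the strap, beyond which the force climbs steeply. Origin at the middle of its face
- small_extruder: smaller extruder of the same make, barrel 36 mm in diameter, in the same tray on one side or the other of the large one; not to be used. Origin on its axis at mid-barrel
- spare_nozzle: small brass cone, 38 mm wide, in the tray; leave alone. Origin under it
- scissors: white-handled scissors lying on the table; leave alone. Origin under the pivot
- scraper: bench scraper, 150 mm steel blade with a wooden grip; leave alone
- die_tin: small open steel tin, 110 mm square, with extruder dies; leave alone. Origin under its middle
- bowl: steel bowl, 120 mm wide; leave alone. Origin under its middle
- stick_jar: white jar 80 mm wide with wooden sticks; leave alone. Origin under its middle
- spray: clear spray-oil bottle, 60 mm wide, 160 mm high; leave alone. Origin under its middle
There are look-alikes about, which are no part of the job. Leave any yellow look-alike of the cradle alone.

How it is judged:
By the outcome, as a careful person would: the job done as asked, in the order asked, and still so for the second after the job is handed in, with the robot touching nothing.
It also fails if it takes over 67 s, if anything falls off the work surface, if the arm or the gripper's body presses on something with over 40 N, if the wrist force passes 120 N, or if a joint passes its speed limit or range.

ROBOT

A 7-joint arm with a two-finger parallel gripper is mounted at the origin on the work surface. World frame = base frame: x ahead of the robot, y to its left, z up, the work surface at z = 0. Lengths are in m, angles in rad, forces in N, time in s.
With the tool pointing down it reaches from about 0.375 to 0.925 m from the base axis. Payload 3.1 kg.
Tool frame: the origin (TCP) lies midway between the tips of the shut fingers; the grasp point (between the pads) lies 19 mm behind it; z points along the fingers, y is the direction in which the jaws open and shut (so a half turn about z gives the same grasp; the last joint's range is limited). The gripper opens to 85 mm and grips with 20 to 120 N. Pads are 22 mm wide; open, the fingers measure 114 mm over their backs; the gripper's body (76 mm by 85 mm) begins 54 mm behind the grasp point. The pads swing forward as they close: fully open they stand 13 mm farther back than shut.
Start: joints at [-1.318, 0.383, 0.044, 1.598, -0.018, 1.161, -0.05], TCP at [0.223, 0.61, 0.231] pointing down, gripper open.
Joint ranges: [-2.61, 2.61], [-0.41, 2.15], [-1.48, 1.57], [0, 2.5], [-1.57, 4.71], [0.05, 1.97], [-2.85, 2.85]. Speed limits (rad/s): [2.79, 2.79, 3.14, 3.14, 3.14, 3.14, 3.14].

INTERFACE

Orientations are given as a unit quaternion [w, x, y, z].
In Python, from cell import state, snapshot, camera_info, finish_job gives the robot as it stands.
- The arm moves only by the shell command python3 -m inch 'ROWS' [OPENING] [FORCE]. ROWS is JSON, one flat list of numbers, 6 for each row, row after row: the shift along the tool's x, y, z normalised to -1 to 1, where 1 is 1000 mm, then the turn, a rotation vector about the tool's x, y, z normalised to -1 to 1, where 1 is 180 degrees. In form: [x, y, z, ax, ay, az, x, y, z, ax, ay, az, ...]. A call has 1 to 20 rows; each row shifts and turns the pose as measured when the row begins, along the tool's axes as they then stand; what a row does not reach is not made up. A row lasts 1/8 s, in which the tool goes at most 62.5 mm and 10.7 degrees, less where a joint would pass 70% of its speed; a pose out of reach is approached as far as the arm can. A call with a number of a shift or a turn outside -1 to 1 is refused whole. A call with a gripper value outside its range is refused whole. OPENING is the closure, from 0 (fully open) to 1 (shut), set as the call begins (- or left out, the last holds). The fingers move at their own pace and stop on an object; FORCE is the grip in N (left out, the last holds). Time passes only in rows, so rows that do not move let the fingers close. It gives the time, the measured TCP pose, the force and the opening at its end, in the units of the state.
- state(): the state, without advancing time (a new reading comes with each control period).
- snapshot(name): name is "scene" or "top" or "wrist"; returns the picture (420x560x3 uint8, red, green, blue); there is no depth.
- camera_info(name): a dict with "intrinsics" (3x3 intrinsics, pixels), "R" (3x3) and "t" (3): a world point X has camera coordinates R X + t. Camera axes: x right, y down, z forward; pixel columns grow to the right and rows downward; lengths in m; the calibration is good to about 2 mm. A picture is of the moment at which its call begins: read the wrist's pose just before it. camera_info takes no time and is no camera call; for the wrist camera it gives the pose at the moment of the call.
- finish_job(): hands the job in, once; it reports no verdict.
The state is a dict: "time_s": time; "q": joint angles; "dq": joint speeds; "joint_torque": joint torques, N m; "eef_pos": TCP position; "tcp_rot": TCP orientation; "ft_force": force on the tool from outside, world axes, zero at the start; "wrist_torque": the same for the moment, N m; "width": opening from 0.0 (shut) to 1.0 (fully open).
Only numpy, scipy, OpenCV 4.12 (cv2) and the standard library are available. Lean on these libraries where they do the work, as an engineer would, in place of code of your own. Each camera call takes 0.05 s, during which the arm holds its last target. There are 200 camera calls.

## Working session

There is one attempt and no reset: what is moved stays moved. The work goes in short steps, Python scripts to look and compute and a shell command to move; the robot and the scene stay as the last step left them, time stands still between calls to the robot, and variables do not carry over. Pictures are saved under pics/ and viewed, on a budget of 10 in all, crops included, one or two more only if the job needs it, and the job is handed in when it is done.

```bash
ls; mkdir -p pics
cat > h.py <<'E'
from cell import *
import numpy as np, cv2
from scipy.spatial.transform import Rotation as Ro
def save(n,f,crop=None,s=1):
    im=snapshot(n)[:,:,::-1]
    if crop: a,b,c,d=crop; im=im[b:d,a:c]
    if s!=1: im=cv2.resize(im,None,fx=s,fy=s,interpolation=cv2.INTER_CUBIC)
    cv2.imwrite('pics/'+f,im)
def ray(n,u,v,z,ci=None):
    c=ci or camera_info(n); K,R,t=[np.array(c[k]) for k in('intrinsics','R','t')]
    o=-R.T@t; d=R.T@np.linalg.inv(K)@[u,v,1]; return o+d*(z-o[2])/d[2]
def proj(n,X,ci=None):
    c=ci or camera_info(n); K,R,t=[np.array(c[k]) for k in('intrinsics','R','t')]
    p=K@(R@np.array(X)+t); return p[:2]/p[2]
def rot():
    q=state()['tcp_rot']; return Ro.from_quat([q[1],q[2],q[3],q[0]])
def togo(pos,R=None):
    """shift (mm) and turn (deg) in tool axes to target"""
    s=state(); A=rot(); d=A.inv().apply(np.array(pos)-s['eef_pos'])*1000
    print('shift mm',d.round(1))
    if R is not None: w=(A.inv()*Ro.from_matrix(R)).as_rotvec(); print('turn deg',np.degrees(w).round(2),'norm',(w/np.pi).round(4))
E
python3 - <<'E'
from h import *
s=state();print(s); print(rot().as_matrix().round(3))
for n in('scene','top','wrist'):
    c=camera_info(n);print(n,-np.array(c['R']).T@c['t'],np.array(c['R'])[2])
a=snapshot('top');cv2.imwrite('pics/top0.png',cv2.resize(a[:,:,::-1],(800,600),interpolation=cv2.INTER_CUBIC))
E
```

```text
pics
{'time_s': 0.0, 'q': array([-1.31780255,  0.38385342,  0.04384297,  1.5996221 , -0.01791746,
        1.1612228 , -0.04989051]), 'dq': array([-0.00115737, -0.00118055,  0.00068403, -0.00126966, -0.00052817,
       -0.00186275, -0.0022473 ]), 'joint_torque': array([ 2.79097185e-04, -4.33469832e+01,  1.02474757e+00, -2.49513674e+01,
        1.05692394e-02,  1.14619627e-02, -4.47597543e-06]), 'eef_pos': array([0.22304086, 0.60949568, 0.22985313]), 'tcp_rot': array([-1.70474893e-04,  1.74462785e-01,  9.84662834e-01, -1.34575028e-03]), 'ft_force': array([ 1.2035179 ,  0.03326593, -0.34335421]), 'wrist_torque': array([-0.03257909, -0.02006086, -0.0157112 ]), 'width': 1.000751210907323}
[[-0.939  0.344 -0.001]
 [ 0.344  0.939 -0.003]
 [-0.    -0.003 -1.   ]]
scene [ 1.21968805 -0.192158    0.89761871] [-0.64509889  0.17882106 -0.74287984]
top [ 0.27375301 -0.01193638  1.60350919] [ 0.14791118  0.00900941 -0.98895961]
wrist [0.1609509  0.63300738 0.37155603] [ 0.24857885 -0.09290256 -0.96414608]
```

View pics/top0.png

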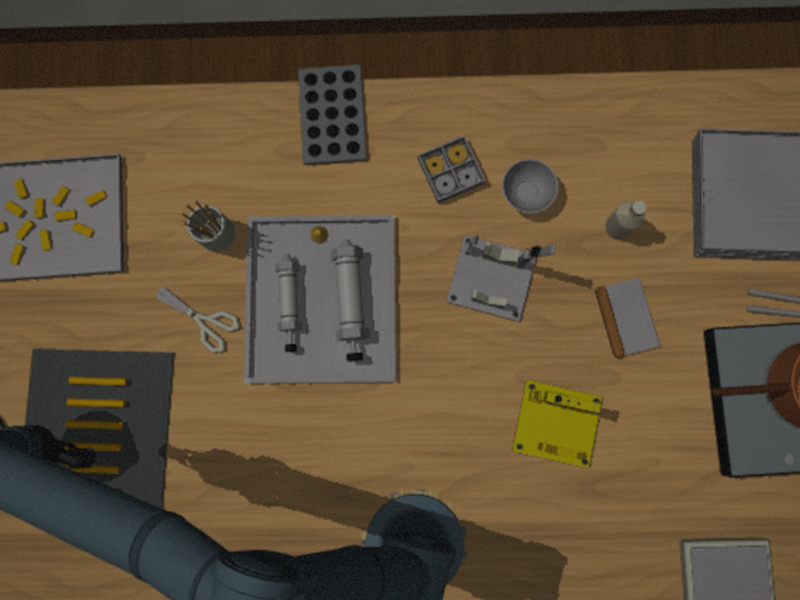

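The top view shows the large extruder in the tray at about (350,300), nozzle up the picture. The grey cradle is at (492,277), with the strap on its right and the catch on its left. I'll enlarge that area.

Run:
```python
from h import *
save('top','top1.png',(210,150,410,270),4)
```

```text
(no output)
```

View pics/top1.png

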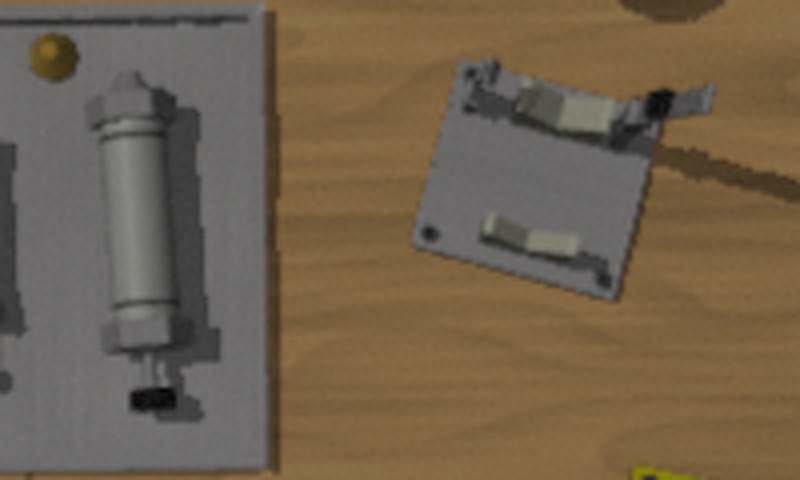

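Run:
```python
from h import *
P=lambda u,v,z: ray('top',210+u/4-.375,150+v/4-.375,z)
C=[P(*p,.012) for p in((460,58),(663,113),(616,300),(413,245))]
for c in C: print(c.round(4))
m=np.mean(C,0); ax=(C[0]+C[1]-C[2]-C[3]);print('cradle ctr',m,'yaw',np.degrees(np.arctan2(ax[1],ax[0])),np.linalg.norm(ax)/2, np.linalg.norm(C[0]-C[1]))
n=P(127,73,.033);k=P(153,410,.033);d=n-k
print(n,k,np.linalg.norm(d),'yaw',np.degrees(np.arctan2(d[1],d[0])),'mid',k+d*.141/.256)
```

```text
[ 0.6392 -0.1222  0.012 ]
[ 0.5927 -0.2755  0.012 ]
[ 0.4502 -0.2336  0.012 ]
[ 0.4954 -0.0821  0.012 ]
cradle ctr [ 0.54437029 -0.1783373   0.012     ] yaw -15.982282341377692 0.14892691250370496 0.1601379653241423
[0.62874123 0.13135001 0.033     ] [0.37371486 0.11433712 0.033     ] 0.2555931997569125 yaw 3.8165662836948337 mid [0.5141786 0.1237075 0.033    ]
```

```bash
cat >> h.py <<'E'
def Rt(yaw):
    c,s=np.cos(np.radians(yaw)),np.sin(np.radians(yaw)); return np.array([[-c,-s,0],[-s,c,0],[0,0,-1.]])
def go(pos,yaw):
    s=state(); print('t',round(s['time_s'],2),'pos',s['eef_pos'].round(4),'F',s['ft_force'].round(1),'w',round(s['width'],3)); togo(pos,Rt(yaw))
    print('shift mm in target axes',(Rt(yaw).T@(np.array(pos)-s['eef_pos'])*1000).round(1))
E
python3 - <<'E'
from h import *
y=3.8;e=np.array([np.cos(np.radians(y)),np.sin(np.radians(y)),0])
p=np.array([.5142,.1237,.2])-e*.008
print(p);go(p,y)
E
```

```text
[0.50621759 0.12316981 0.2       ]
t 0.1 pos [0.2231 0.6096 0.23  ] F [-0.5 -0.5 -0.7] w 0.999
shift mm [-433.  -359.5   30.9]
turn deg [-1.400e-01 -2.000e-02 -2.389e+01] norm [-8.000e-04 -1.000e-04 -1.327e-01]
shift mm in target axes [-250.3 -504.1   30. ]
```

```bash
python3 -m inch '[0,0,0,0,0,-0.044, 0,0,0,0,0,-0.044, 0,0,0,0,0,-0.044, -0.025,-0.05,0,0,0,0, -0.025,-0.05,0,0,0,0, -0.025,-0.05,0,0,0,0, -0.025,-0.05,0,0,0,0, -0.025,-0.05,0,0,0,0, -0.025,-0.05,0,0,0,0, -0.025,-0.05,0,0,0,0, -0.025,-0.05,0,0,0,0, -0.025,-0.05,0,0,0,0, -0.025,-0.05,0,0,0,0, 0,0,0,0,0,0]'
python3 - <<'E'
from h import *
go([.5062,.1232,.2],3.8)
save('wrist','w1.png',None,1.4)
E
```

```text
time_s: 1.85
eef_pos: [0.5166, 0.1124, 0.2244]
tcp_rot: [-0.004, -0.04, 0.999, -0.006]
ft_force: [0.3, 0.6, -0.8]
width: 0.996
t 1.85 pos [0.5166 0.1124 0.2244] F [ 0.3  0.6 -0.8] w 0.996
shift mm [ 9.3 11.8 24.3]
turn deg [-0.65 -0.47  0.84] norm [-0.0036 -0.0026  0.0047]
shift mm in target axes [ 9.7 11.4 24.4]
```

View pics/w1.png

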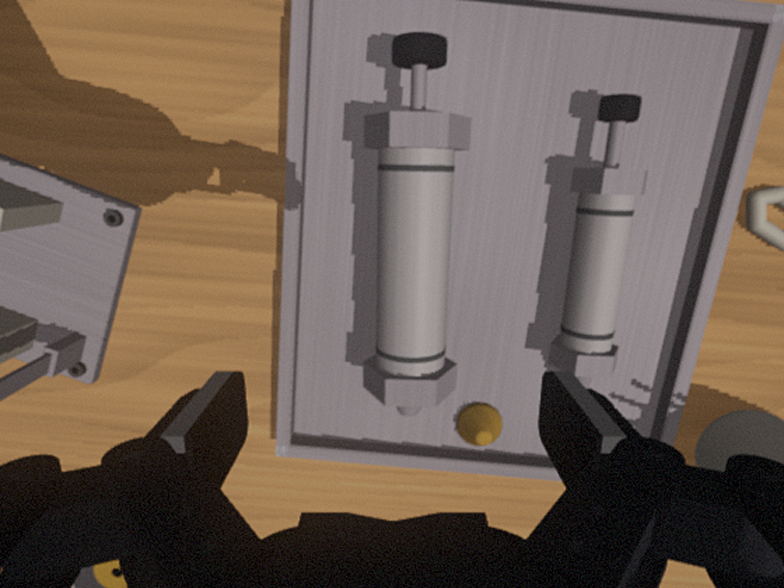

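Run:
```python
from h import *
P=lambda u,v,z: ray('wrist',u/1.4,v/1.4,z)
for l,p in dict(rear=(416.5,160),front=(411,355),knob=(419,34),tip=(409,414)).items(): print(l,P(*p,.033).round(4))
for l,p in dict(capr=(416,150),capf=(411,373)).items(): print(l,P(*p,.055).round(4))
a,b=P(418,70,.033),P(409,414,.033);d=b-a;print(np.degrees(np.arctan2(d[1],d[0])))
a,b=P(416.5,160,.04),P(411,355,.04);d=b-a;print(np.degrees(np.arctan2(d[1],d[0])))
# cradle corner seen
print('corner',P(140,209,.012),P(93,383,.012))
```

```text
rear [0.4457 0.1238 0.033 ]
front [0.5821 0.1333 0.033 ]
knob [0.371 0.118 0.033]
tip [0.6294 0.1363 0.033 ]
capr [0.4402 0.1221 0.055 ]
capf [0.5865 0.1331 0.055 ]
4.046715146830671
3.9509828536727714
corner [ 0.49613059 -0.06989021  0.012     ] [ 0.63633281 -0.11340878  0.012     ]
```

```bash
python3 -m inch '[0.01,0.009,0.03,-0.0036,-0.0026,0.004, 0,0,0.04,0,0,0, 0,0,0.03,0,0,0, 0,0,0,0,0,0, 0,0,0,0,0,0]'
python3 - <<'E'
from h import *
go([.5062,.126,.1],4)
c=camera_info('wrist')
save('wrist','w2.png',None,1.4)
c2=camera_info('wrist');print(np.abs(np.array(c['t'])-c2['t']).max())
E
```

```text
time_s: 2.52
eef_pos: [0.5009, 0.1327, 0.122]
tcp_rot: [-0.001, -0.042, 0.999, 0.004]
ft_force: [0.9, -0.0, 1.0]
width: 0.997
t 2.52 pos [0.5009 0.1327 0.122 ] F [ 0.9 -0.   1. ] w 0.997
shift mm [-4.8 -7.3 22. ]
turn deg [ 0.41 -0.13  0.8 ] norm [ 0.0023 -0.0007  0.0044]
shift mm in target axes [-4.8 -7.  22. ]
0.0001649190323731453
```

View pics/w2.png

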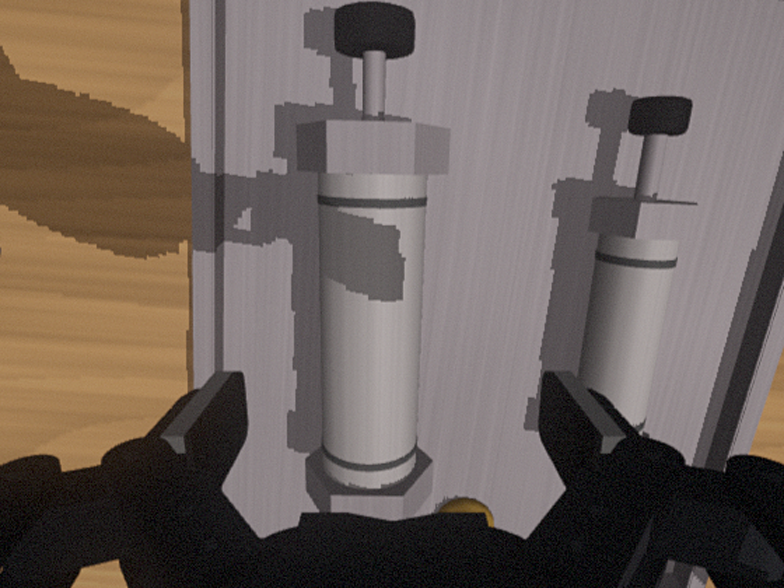

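Run:
```python
from h import *
P=lambda u,v,z: ray('wrist',u/1.4,v/1.4,z)
a,b=P(372.5,190,.036),P(369,458,.036);d=b-a
print(a,b,np.degrees(np.arctan2(d[1],d[0])), 'y at x=.506',a[1]+(.506-a[0])*d[1]/d[0])
for l,p in dict(capr=(373,174),capf=(369,490)).items(): print(l,P(*p,.055).round(4))
print('small edge',P(582,380,.025),'tray edge',P(190,300,.02))
```

```text
[0.44799812 0.1199074  0.036     ] [0.58685631 0.12825492 0.036     ] 3.440219059859906 y at x=.506 0.12339421135290607
capr [0.4404 0.1202 0.055 ]
capf [0.5922 0.1294 0.055 ]
small edge [0.53803644 0.23794631 0.025     ] tray edge [0.51216918 0.0297609  0.02      ]
```

```bash
python3 -m inch '[-0.006,-0.0095,0.02,0.002,0,0.005, 0,0,0.025,0,0,0, 0,0,0.02,0,0,0, 0,0,0,0,0,0, 0,0,0,0,0,0]'
python3 - <<'E'
from h import *
go([.5075,.1236,.012],3.7)
E
```

```text
time_s: 3.2
eef_pos: [0.515, 0.1282, 0.0641]
tcp_rot: [0.007, -0.035, 0.999, 0.004]
ft_force: [0.3, -0.2, -0.3]
width: 1.001
t 3.2 pos [0.515  0.1282 0.0641] F [ 0.3 -0.2 -0.3] w 1.001
shift mm [ 8.5 -4.5 52. ]
turn deg [0.42 0.76 0.31] norm [0.0024 0.0042 0.0017]
shift mm in target axes [ 7.7 -4.1 52.1]
```

```bash
python3 -m inch '[0.004,-0.002,0.012,0.0024,0.0042,0.001, 0.003,-0.002,0.012,0,0,0, 0,0,0.012,0,0,0, 0,0,0,0,0,0, 0,0,0,0,0,0]'
python3 - <<'E'
from h import *
go([.5075,.1236,.012],3.7)
E
```

```text
time_s: 3.82
eef_pos: [0.5092, 0.1242, 0.0273]
tcp_rot: [0.001, -0.033, 0.999, 0.0]
ft_force: [0.9, -0.2, 0.6]
width: 0.999
t 3.83 pos [0.5092 0.1242 0.0273] F [ 0.9 -0.2  0.6] w 0.999
shift mm [ 1.8 -0.5 15.3]
turn deg [0.03 0.11 0.13] norm [0.0002 0.0006 0.0007]
shift mm in target axes [ 1.7 -0.4 15.3]
```

```bash
python3 -m inch '[0.0015,0,0.007,0,0,0, 0,0,0.006,0,0,0, 0,0,0,0,0,0, 0,0,0,0,0,0]' && python3 -m inch '[0,0,0,0,0,0, 0,0,0,0,0,0, 0,0,0,0,0,0, 0,0,0,0,0,0, 0,0,0,0,0,0, 0,0,0,0,0,0]' 1 50
```

```text
time_s: 4.32
eef_pos: [0.5081, 0.1242, 0.0138]
tcp_rot: [0.001, -0.033, 0.999, 0.0]
ft_force: [-0.1, -0.6, 0.4]
width: 0.998
time_s: 5.08
eef_pos: [0.5086, 0.1238, 0.0144]
tcp_rot: [0.002, -0.033, 0.999, 0.0]
ft_force: [0.1, -0.2, 1.6]
width: 0.568
```

```bash
python3 -m inch '[0,0,-0.01,0,0,0, 0,0,-0.025,0,0,0, 0,0,-0.04,0,0,0, 0,0,-0.05,0,0,0, 0,0,-0.045,0,0,0, 0,-0.01,-0.02,0,0,0.02, 0,-0.02,0,0,0,0.03, 0,-0.03,0,0,0,0.03, 0,-0.03,0,0,0,0.03, 0,-0.02,0,0,0,0, 0,0,0,0,0,0, 0,0,0,0,0,0, 0,0,0,0,0,0]'
python3 - <<'E'
from h import *
go([.5444,-.1783,.2],-16)
c=camera_info('wrist')
a=snapshot('wrist');b=snapshot('scene')
import pickle;pickle.dump(c,open('c3.pkl','wb'))
cv2.imwrite('pics/w3.png',cv2.resize(a[:,:,::-1],None,fx=1.4,fy=1.4,interpolation=2))
cv2.imwrite('pics/s3full.png',b[:,:,::-1])
p=proj('scene',[.544,-.178,.07]);print(p)
E
```

```text
time_s: 6.7
eef_pos: [0.4755, 0.0132, 0.198]
tcp_rot: [-0.016, 0.139, 0.99, -0.006]
ft_force: [0.6, 0.9, -6.5]
width: 0.572
t 6.7 pos [0.4755 0.0132 0.198 ] F [ 0.6  0.9 -6.5] w 0.572
shift mm [-119.  -165.1   -3. ]
turn deg [-0.9  -1.72  0.01] norm [-0.005  -0.0096  0.    ]
shift mm in target axes [-119.1 -165.1   -2. ]
[205.44440343 238.47311946]
```

View pics/w3.png

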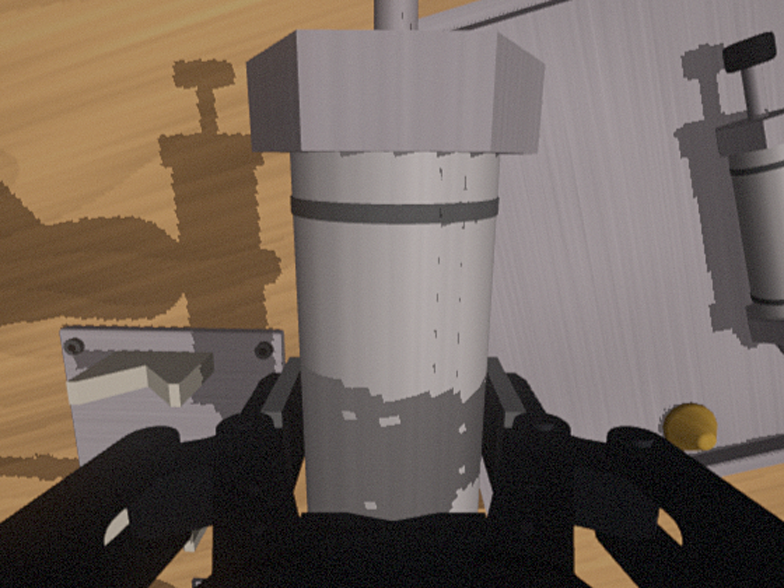

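Run:
```python
from h import *
import pickle;c=pickle.load(open('c3.pkl','rb'))
P=lambda u,v,z: ray('wrist',u/1.4,v/1.4,z,c)
a,b=P(62,326,.012),P(284,331,.012);print(a,b,np.linalg.norm(a-b)); d=b-a
print('yaw',np.degrees(np.arctan2(-d[0],d[1])),'ctr',(a+b)/2+.075*np.array([np.cos(np.radians(-16)),np.sin(np.radians(-16)),0]))
# predicted V-block rear corners, yaw -16 from top
def W(x,y,z,o=(.5444,-.1783),w=-16):
    r=np.radians(w);return [o[0]+x*np.cos(r)-y*np.sin(r),o[1]+x*np.sin(r)+y*np.cos(r),z]
for q in((-65,28,68),(-65,-28,68),(-65,0,40),(-50,28,68),(-50,-28,68),(-50,0,40),(-75,-80,12),(-75,80,12)):
    print(q,(proj('wrist',W(*[k/1000 for k in q]),c)*1.4).round(0))
p=cv2.imread('pics/s3full.png')
cv2.imwrite('pics/s3.png',cv2.resize(p[150:300,110:310],None,fx=4,fy=4,interpolation=2))
```

```text
[ 0.44978452 -0.22634625  0.012     ] [ 0.49611719 -0.07509512  0.012     ] 0.1581885579679096
yaw -17.031366416640548 ctr [ 0.54504549 -0.17139349  0.012     ]
(-65, 28, 68) [168. 375.]
(-65, -28, 68) [ 76. 374.]
(-65, 0, 40) [145. 358.]
(-50, 28, 68) [170. 398.]
(-50, -28, 68) [ 79. 397.]
(-50, 0, 40) [148. 379.]
(-75, -80, 12) [ 52. 330.]
(-75, 80, 12) [276. 331.]
```

View pics/s3.png

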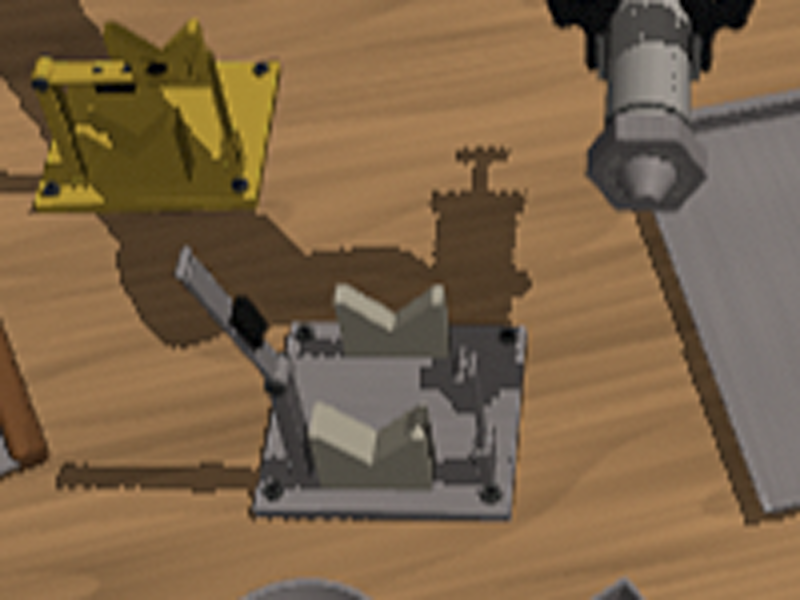

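Run:
```python
from h import *
from scipy.optimize import least_squares
def W(x,y,z,o,w):
    x,y,z=x/1e3,y/1e3,z/1e3
    r=np.radians(w);return [o[0]+x*np.cos(r)-y*np.sin(r),o[1]+x*np.sin(r)+y*np.cos(r),z]
S=lambda q,o=(.5444,-.1783),w=-16:(proj('scene',W(*q,o,w))-[110,150]+.375)*4
pts=[((75,-80,12),(252,515)),((75,80,12),(510,518)),((-75,80,12),(525,326)),((-75,-80,12),(290,322)),((-50,0,40),(388,331)),((55,0,40),(372,463)),((-50,-28,68),(337,288)),((-50,28,68),(443,287))]
for q,m in pts: print(q,m,S(q).round(0))
f=lambda p:np.ravel([S(q,p[:2],p[2]*100)-m for q,m in pts])
r=least_squares(f,[.5444,-.1783,-.16]);print(r.x,r.fun.reshape(-1,2).round(1))
for a in(1.7,1.9,2.1):
  h=np.array([40,-48,109.5]); print(a,'strap end',S(h+107*np.array([0,np.cos(a),np.sin(a)]),r.x[:2],r.x[2]*100).round(0))
```

```text
(75, -80, 12) (252, 515) [251. 509.]
(75, 80, 12) (510, 518) [510. 510.]
(-75, 80, 12) (525, 326) [524. 322.]
(-75, -80, 12) (290, 322) [288. 322.]
(-50, 0, 40) (388, 331) [397. 324.]
(55, 0, 40) (372, 463) [379. 457.]
(-50, -28, 68) (337, 288) [348. 297.]
(-50, 28, 68) (443, 287) [435. 297.]
[ 0.5454269  -0.1798177  -0.16333479] [[-3.4 -4.3]
 [-2.6 -5.3]
 [-2.5 -1.6]
 [-3.7  0.9]
 [ 7.4 -5. ]
 [ 4.1 -4.2]
 [ 9.8 10.1]
 [-9.1 11.7]]
1.7 strap end [226. 248.]
1.9 strap end [189. 254.]
2.1 strap end [157. 265.]
```

Run:
```python
from h import *
p=cv2.imread('pics/s3full.png'); s=9
p=cv2.resize(p[210:285,170:245],None,fx=s,fy=s,interpolation=2)[:600,:]
def W(x,y,z,o,w):
    x,y,z=x/1e3,y/1e3,z/1e3
    r=np.radians(w);return [o[0]+x*np.cos(r)-y*np.sin(r),o[1]+x*np.sin(r)+y*np.cos(r),z]
def S(q): return tuple(((proj('scene',W(*q,(.5444,-.1783),-16))-[170,210]+.45)*s).astype(int).tolist())
for x in(-65,-50,30,55):
    L=[S(q) for q in((x,-28,12),(x,-28,68),(x,0,39.6),(x,28,68),(x,28,12))]
    for a,b in zip(L,L[1:]): cv2.line(p,a,b,(0,0,255) if x in(-50,55) else (255,0,0),1)
for q in((75,-80,12),(75,80,12),(-75,80,12),(-75,-80,12)): cv2.circle(p,S(q),4,(0,255,0),-1)
cv2.imwrite('pics/s4.png',p)
```

```text
(no output)
```

View pics/s4.png

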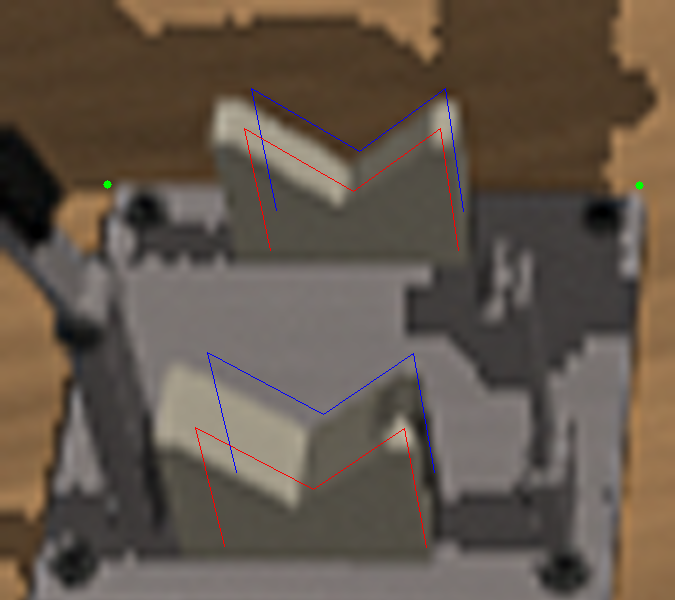

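Run:
```python
from h import *
a=cv2.imread('pics/top1.png')
cv2.imwrite('pics/top2.png',cv2.resize(a[50:310,400:720],None,fx=2.2,fy=2.2,interpolation=2))
def W(x,y,z,o=(.5444,-.1783),w=-16):
    x,y,z=x/1e3,y/1e3,z/1e3
    r=np.radians(w);return [o[0]+x*np.cos(r)-y*np.sin(r),o[1]+x*np.sin(r)+y*np.cos(r),z]
for q in((-65,0,40),(-50,0,40),(30,0,40),(55,0,40),(-65,28,68),(-65,-28,68),(55,28,68),(55,-28,68)): print(q,(((proj('top',W(*q))-[210,150]+.375)*4-[400,50])*2.2).round())
```

```text
(-65, 0, 40) [265. 452.]
(-50, 0, 40) [276. 409.]
(30, 0, 40) [333. 184.]
(55, 0, 40) [350. 114.]
(-65, 28, 68) [191. 419.]
(-65, -28, 68) [355. 462.]
(55, 28, 68) [278.  77.]
(55, -28, 68) [440. 118.]
```

View pics/top2.png

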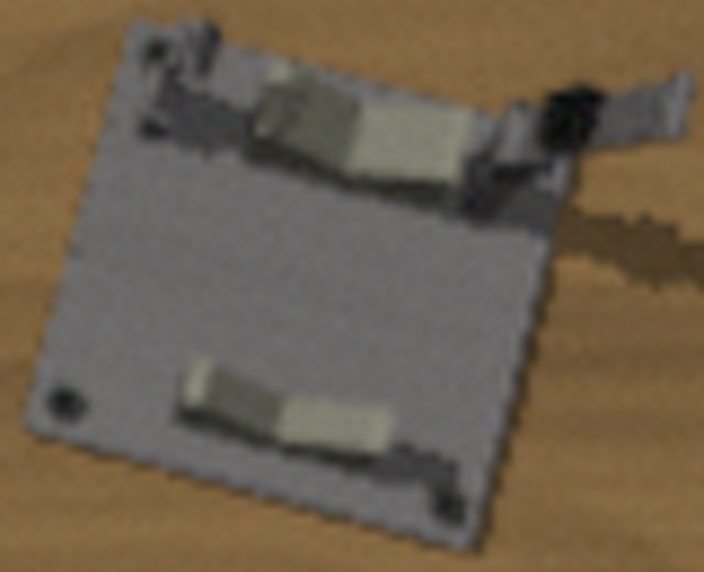

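Run:
```python
from h import *
go([.5326,-.1778,.19],-16.3)
```

```text
t 6.8 pos [0.4756 0.0133 0.1981] F [-0.2  0.1 -7.1] w 0.569
shift mm [-107.6 -167.9    7.5]
turn deg [-0.9  -1.7   0.31] norm [-0.005  -0.0095  0.0017]
shift mm in target axes [-108.3 -167.5    8.1]
```

```bash
python3 -m inch '[0,0,0,-0.005,-0.0095,0.0017, -0.015,-0.02,0,0,0,0, -0.018,-0.028,0,0,0,0, -0.018,-0.028,0,0,0,0, -0.018,-0.028,0,0,0,0, -0.018,-0.028,0,0,0,0, -0.012,-0.02,0,0,0,0, -0.005,-0.01,0,0,0,0, 0,0,0,0,0,0, 0,0,0,0,0,0]'
python3 - <<'E'
from h import *
go([.5326,-.1778,.12],-16.3)
E
```

```text
time_s: 8.05
eef_pos: [0.5317, -0.1686, 0.1974]
tcp_rot: [0.003, 0.136, 0.991, 0.003]
ft_force: [-0.4, 0.3, -7.6]
width: 0.569
t 8.05 pos [ 0.5317 -0.1686  0.1974] F [-0.4  0.3 -7.6] w 0.569
shift mm [-3.  -9.1 77.4]
turn deg [0.35 0.29 0.71] norm [0.0019 0.0016 0.0039]
shift mm in target axes [-3.5 -8.6 77.4]
```

```bash
python3 -m inch '[-0.001,-0.004,0.015,0.0019,0.0016,0.0039, -0.001,-0.004,0.025,0,0,0, 0,0,0.02,0,0,0, 0,0,0.01,0,0,0, 0,0,0,0,0,0, 0,0,0,0,0,0]'
python3 - <<'E'
from h import *
go([.5326,-.1778,.0565],-16.3)
b=snapshot('scene');cv2.imwrite('pics/s5.png',cv2.resize(b[170:290,130:290,::-1],None,fx=5,fy=5,interpolation=2))
E
```

```text
time_s: 8.8
eef_pos: [0.5319, -0.1707, 0.1224]
tcp_rot: [-0.001, 0.138, 0.99, 0.001]
ft_force: [0.4, -0.7, -7.4]
width: 0.573
t 8.8 pos [ 0.5319 -0.1707  0.1224] F [ 0.4 -0.7 -7.4] w 0.573
shift mm [-2.8 -6.7 65.9]
turn deg [ 0.11 -0.17  0.43] norm [ 0.0006 -0.001   0.0024]
shift mm in target axes [-2.7 -6.6 65.9]
```

View pics/s5.png

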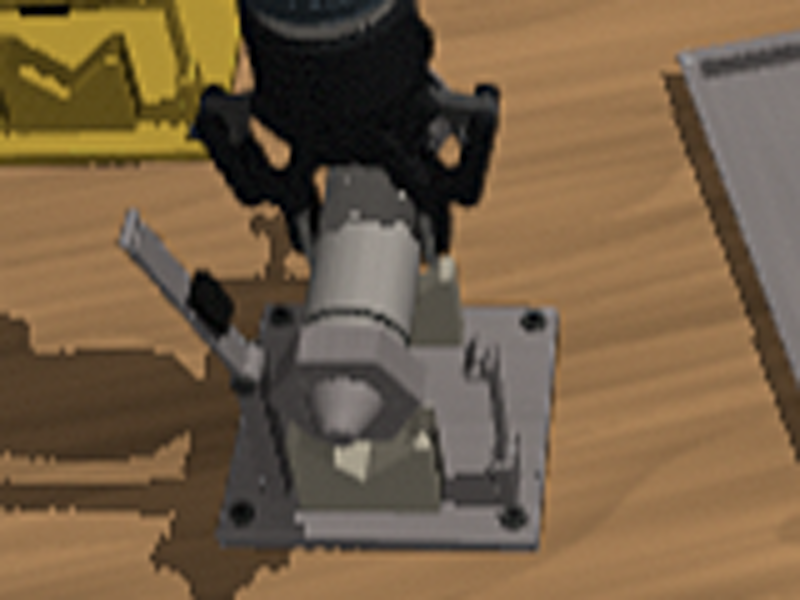

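The extruder is over the Vs with the nozzle at the strap end and the cap forward of the front block. I'll correct about 6 mm sideways and lower it.

```bash
python3 -m inch '[-0.001,-0.003,0.012,0,0,0.002, -0.001,-0.003,0.012,0,0,0, 0,-0.002,0.012,0,0,0, 0,-0.001,0.008,0,0,0, 0,0,0,0,0,0, 0,0,0,0,0,0]'
python3 - <<'E'
from h import *
go([.5326,-.1778,.0565],-16.3)
E
```

```text
time_s: 9.6
eef_pos: [0.5323, -0.1811, 0.0763]
tcp_rot: [-0.0, 0.142, 0.99, 0.001]
ft_force: [1.1, -1.1, -6.8]
width: 0.575
t 9.6 pos [ 0.5323 -0.1811  0.0763] F [ 1.1 -1.1 -6.8] w 0.575
shift mm [ 0.6  3.2 19.8]
turn deg [ 0.13 -0.04  0.03] norm [ 0.0007 -0.0002  0.0001]
shift mm in target axes [ 0.6  3.2 19.8]
```

```bash
python3 -m inch '[0,0.0015,0.004,0,0,0, 0,0.001,0.004,0,0,0, 0,0,0.003,0,0,0, 0,0,0,0,0,0, 0,0,0,0,0,0]'
python3 - <<'E'
from h import *
go([.5326,-.1778,.0565],-16.3); print(Rt(-16.3).T@state()['ft_force'],state()['wrist_torque'])
E
```

```text
time_s: 10.22
eef_pos: [0.5342, -0.1781, 0.0655]
tcp_rot: [0.001, 0.141, 0.99, 0.001]
ft_force: [-0.3, -0.8, -7.3]
width: 0.571
t 10.22 pos [ 0.5342 -0.1781  0.0655] F [-0.3 -0.8 -7.3] w 0.571
shift mm [ 1.6 -0.2  9. ]
turn deg [0.16 0.08 0.08] norm [0.0009 0.0004 0.0005]
shift mm in target axes [ 1.6 -0.2  9. ]
[ 0.05784299 -0.87781314  7.32932433] [-0.02396978  0.05694439 -0.05171656]
```

Now I'll lower in 1.5 mm steps and watch the force.

```bash
for i in 1; do python3 -m inch '[0,0,0.0025,0,0,0, 0,0,0.0015,0,0,0, 0,0,0,0,0,0]'; python3 -m inch '[0,0,0.0015,0,0,0, 0,0,0,0,0,0]'; python3 -m inch '[0,0,0.001,0,0,0, 0,0,0,0,0,0]'; done
python3 - <<'E'
from h import *
go([.5326,-.1778,.0565],-16.3); print(Rt(-16.3).T@state()['ft_force'],state()['wrist_torque'])
E
```

```text
time_s: 10.6
eef_pos: [0.5344, -0.1782, 0.0615]
tcp_rot: [0.001, 0.141, 0.99, 0.001]
ft_force: [-0.4, 0.1, -6.5]
width: 0.572
time_s: 10.85
eef_pos: [0.5343, -0.1782, 0.0599]
tcp_rot: [0.001, 0.141, 0.99, 0.001]
ft_force: [0.6, -0.6, -6.7]
width: 0.57
time_s: 11.1
eef_pos: [0.5344, -0.1783, 0.0588]
tcp_rot: [0.001, 0.141, 0.99, 0.001]
ft_force: [0.3, 0.6, -6.7]
width: 0.569
t 11.1 pos [ 0.5344 -0.1783  0.0588] F [ 0.3  0.6 -6.7] w 0.569
shift mm [ 1.9 -0.1  2.3]
turn deg [0.16 0.11 0.07] norm [0.0009 0.0006 0.0004]
shift mm in target axes [ 1.9 -0.1  2.3]
[-0.12173381  0.70285441  6.65891334] [0.03011603 0.12274993 0.02959692]
```

```bash
python3 -m inch '[0,0,0.001,0,0,0, 0,0,0,0,0,0]'; python3 -m inch '[0,0,0.001,0,0,0, 0,0,0,0,0,0]'; python3 -c "
from h import *
print(Rt(-16.3).T@state()['ft_force'],state()['wrist_torque'])"
```

```text
time_s: 11.35
eef_pos: [0.5345, -0.1783, 0.0578]
tcp_rot: [0.001, 0.141, 0.99, 0.001]
ft_force: [0.7, -0.2, -7.3]
width: 0.565
time_s: 11.6
eef_pos: [0.5346, -0.1785, 0.0569]
tcp_rot: [0.001, 0.141, 0.99, 0.001]
ft_force: [-0.2, -0.1, -5.8]
width: 0.572
[ 0.17062785 -0.17532254  5.81323898] [-0.01240209  0.05223592  0.00776664]
```

```bash
python3 -m inch '[0,0,0.0008,0,0,0, 0,0,0,0,0,0]'; python3 -c "
from h import *
print(Rt(-16.3).T@state()['ft_force'],state()['wrist_torque'])"
```

```text
time_s: 11.85
eef_pos: [0.5348, -0.1785, 0.0568]
tcp_rot: [0.001, 0.142, 0.99, 0.002]
ft_force: [-0.5, 0.5, -7.1]
width: 0.569
[0.59127159 0.37013364 7.061503  ] [ 0.00717839  0.14485939 -0.05187472]
```

```bash
python3 -m inch '[0,0,0.0006,0,0,0, 0,0,0,0,0,0]'; python3 -c "
from h import *
print(Rt(-16.3).T@state()['ft_force'],state()['wrist_torque'])"
```

```text
time_s: 12.1
eef_pos: [0.5348, -0.1785, 0.0567]
tcp_rot: [0.001, 0.142, 0.99, 0.002]
ft_force: [-0.5, -0.7, -5.0]
width: 0.566
[ 0.24607504 -0.78203927  4.9665829 ] [ 0.06950109  0.20316822 -0.07060274]
```

```bash
python3 -m inch '[0,0,0.0015,0,0,0, 0,0,0.0015,0,0,0, 0,0,0,0,0,0]'; python3 -c "
from h import *
go([.5326,-.1778,.0565],-16.3);print(Rt(-16.3).T@state()['ft_force'],state()['wrist_torque'])"
```

```text
time_s: 12.48
eef_pos: [0.5349, -0.1784, 0.0566]
tcp_rot: [0.001, 0.143, 0.99, 0.003]
ft_force: [-1.0, -0.1, -6.5]
width: 0.565
t 12.47 pos [ 0.5349 -0.1784  0.0566] F [-1.  -0.1 -6.5] w 0.565
shift mm [ 2.4 -0.1  0.1]
turn deg [ 0.38  0.06 -0.09] norm [ 0.0021  0.0004 -0.0005]
shift mm in target axes [ 2.4 -0.1  0.1]
[ 0.98977636 -0.35210197  6.53887707] [-0.02709427  0.16592436 -0.0327772 ]
```

```bash
python3 -m inch '[0,0,0,0,0,0, 0,0,0,0,0,0, 0.002,0,0,0,0,0, 0.002,0,0,0,0,0]' - 25; python3 -m inch '[0.002,0,0,0,0,0, 0.002,0,0,0,0,0]'; python3 -m inch '[0.0015,0,0,0,0,0, 0.0015,0,0,0,0,0]';python3 -c "
from h import *
go([.5326,-.1778,.0565],-16.3);print(Rt(-16.3).T@state()['ft_force'],state()['wrist_torque'])"
```

```text
time_s: 12.98
eef_pos: [0.5335, -0.1778, 0.0566]
tcp_rot: [0.004, 0.142, 0.99, 0.002]
ft_force: [0.8, -0.4, -5.6]
width: 0.566
time_s: 13.22
eef_pos: [0.5304, -0.1769, 0.0566]
tcp_rot: [0.005, 0.142, 0.99, 0.002]
ft_force: [1.8, 0.5, -5.5]
width: 0.569
time_s: 13.48
eef_pos: [0.5275, -0.176, 0.0566]
tcp_rot: [0.005, 0.142, 0.99, 0.002]
ft_force: [1.2, 0.3, -5.8]
width: 0.57
t 13.47 pos [ 0.5275 -0.176   0.0566] F [ 1.2  0.3 -5.8] w 0.57
shift mm [-5.4 -0.3  0.1]
turn deg [ 0.29  0.53 -0.02] norm [ 0.0016  0.003  -0.0001]
shift mm in target axes [-5.4 -0.3  0.1]
[-1.03013979  0.6007003   5.83052721] [-0.07958679 -0.24598461 -0.02370702]
```

```bash
python3 -m inch '[0.0015,0,0,0,0,0, 0.0015,0,0,0,0,0]';python3 -m inch '[0.0012,0,0,0,0,0, 0.0012,0,0,0,0,0]'; python3 -m inch '[0.001,0,0,0,0,0]';python3 -c "
from h import *
go([.5326,-.1778,.0565],-16.3);print(Rt(-16.3).T@state()['ft_force'],state()['wrist_torque'])"
```

```text
time_s: 13.72
eef_pos: [0.5244, -0.1751, 0.0566]
tcp_rot: [0.005, 0.142, 0.99, 0.002]
ft_force: [1.4, 0.7, -5.5]
width: 0.569
time_s: 13.98
eef_pos: [0.5236, -0.1748, 0.0568]
tcp_rot: [0.007, 0.142, 0.99, 0.001]
ft_force: [5.3, -2.6, -9.1]
width: 0.569
time_s: 14.1
eef_pos: [0.5237, -0.1748, 0.0568]
tcp_rot: [0.008, 0.142, 0.99, 0.001]
ft_force: [5.7, -0.9, -9.5]
width: 0.571
t 14.1 pos [ 0.5237 -0.1748  0.0568] F [ 5.7 -0.9 -9.5] w 0.571
shift mm [-9.4 -0.4  0.5]
turn deg [ 0.24  0.92 -0.03] norm [ 0.0013  0.0051 -0.0002]
shift mm in target axes [-9.4 -0.4  0.3]
[-5.71263639  0.70874763  9.47801833] [-0.27151088 -0.78090375 -0.12483416]
```

```bash
python3 -m inch '[0.001,0,0,0,0,0, 0.001,0,0,0,0,0]'; python3 -c "
from h import *
go([.5326,-.1778,.0565],-16.3);print(Rt(-16.3).T@state()['ft_force'],state()['wrist_torque'])"
```

```text
time_s: 14.35
eef_pos: [0.5238, -0.1748, 0.0568]
tcp_rot: [0.01, 0.142, 0.99, 0.0]
ft_force: [4.7, -2.1, -9.0]
width: 0.566
t 14.35 pos [ 0.5238 -0.1748  0.0568] F [ 4.7 -2.1 -9. ] w 0.566
shift mm [-9.3 -0.4  0.5]
turn deg [ 0.19  1.18 -0.03] norm [ 0.0011  0.0065 -0.0002]
shift mm in target axes [-9.3 -0.4  0.3]
[-5.10161108 -0.65879117  9.03990142] [-0.29073283 -0.80998222 -0.09123819]
```

```bash
python3 -m inch '[0,0,0,0.001,0.0065,0, 0,0,0,0,0,0, 0,0,0,0,0,0]'; python3 -c "
from h import *
go([.5326,-.1778,.0565],-16.3)"; python3 -m inch '[0,0,0,0,0,0, 0,0,0,0,0,0, 0,0,0,0,0,0, 0,0,0,0,0,0, 0,0,0,0,0,0]' 0.1; python3 -c "
from h import *
go([.5326,-.1778,.0565],-16.3)
b=snapshot('scene');cv2.imwrite('pics/s6.png',cv2.resize(b[170:290,130:290,::-1],None,fx=5,fy=5,interpolation=2))"
```

```text
time_s: 14.72
eef_pos: [0.5234, -0.1749, 0.0568]
tcp_rot: [-0.001, 0.142, 0.99, 0.0]
ft_force: [1.9, -0.2, -5.9]
width: 0.572
t 14.72 pos [ 0.5234 -0.1749  0.0568] F [ 1.9 -0.2 -5.9] w 0.572
shift mm [-9.6 -0.2  0.2]
turn deg [-0.01 -0.09 -0.03] norm [-0.     -0.0005 -0.0002]
shift mm in target axes [-9.6 -0.2  0.3]
time_s: 15.35
eef_pos: [0.5233, -0.1753, 0.059]
tcp_rot: [-0.001, 0.142, 0.99, 0.001]
ft_force: [-0.2, -0.5, 0.2]
width: 0.898
t 15.35 pos [ 0.5233 -0.1753  0.059 ] F [-0.2 -0.5  0.2] w 0.898
shift mm [-9.6  0.2  2.4]
turn deg [ 0.06 -0.1  -0.03] norm [ 0.0004 -0.0006 -0.0002]
shift mm in target axes [-9.6  0.2  2.5]
```

View pics/s6.png

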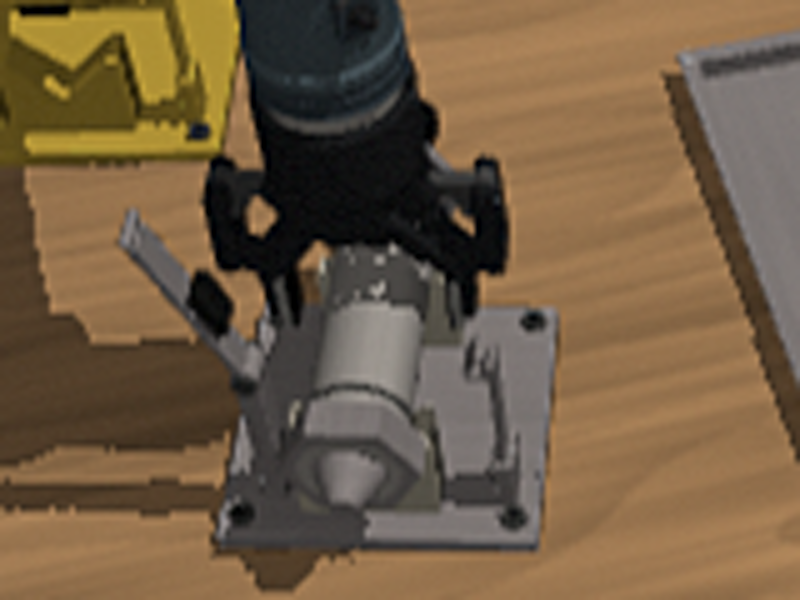

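```bash
cat >> h.py <<'E'
O=np.array([.549,-.1823]);YW=-16.3
def gc(x,y,z):
    "go to cradle coords mm"
    r=np.radians(YW); x,y,z=x/1e3,y/1e3,z/1e3
    R=Rt(YW); s=state(); d=R.T@(s['eef_pos']-[*O,0])*1000
    print('now cradle',(-d[0]).round(1),d[1].round(1),(-d[2]).round(1),'F cradle',(R.T@s['ft_force']*[-1,1,-1]).round(1),'w',round(s['width'],2),'t',round(s['time_s'],2))
    t=np.array([-x,y,-z])*1000-d; A=rot()
    print('shift tool',A.inv().apply(R@t).round(1),'turn norm',((A.inv()*Ro.from_matrix(R)).as_rotvec()/np.pi).round(4))
E
python3 -m inch '[0,0,0,0,0,0, 0,0,-0.01,0,0,0, 0,0,-0.03,0,0,0, 0,0,-0.045,0,0,0, 0,0,-0.045,0,0,0, 0,0,-0.045,0,0,0, 0,0,-0.045,0,0,0, 0,0,-0.025,0,0,0, 0,0,0,0,0,0, 0,0,0,0,0,0]' 0
python3 -c "
from h import *
gc(40,-125,300)"
```

```text
time_s: 16.65
eef_pos: [0.5223, -0.1766, 0.3148]
tcp_rot: [-0.0, 0.143, 0.99, 0.001]
ft_force: [-0.1, 0.1, -0.1]
width: 1.003
now cradle -27.2 -2.0 314.8 F cradle [-0.1  0.1 -0.1] w 1.0 t 16.65
shift tool [ -67.6 -122.8   14.5] turn norm [ 0.0007 -0.0003 -0.001 ]
```

```bash
python3 -m inch '[-0.012,-0.02,0,0,0,0, -0.02,-0.036,0,0,0,0, -0.018,-0.036,0,0,0,0, -0.012,-0.022,0,0,0,0, -0.004,-0.008,0,0,0,0, 0,0,0,0,0,0, 0,0,0,0,0,0]' 1 40
python3 -c "
from h import *
gc(40,-125,165)"
```

```text
time_s: 17.52
eef_pos: [0.547, -0.3095, 0.3008]
tcp_rot: [-0.011, 0.141, 0.99, 0.004]
ft_force: [-0.3, 0.3, 0.3]
width: -0.0
now cradle 33.8 -122.6 300.8 F cradle [-0.3  0.3  0.3] w -0.0 t 17.52
shift tool [ -9.4  -3.  135.6] turn norm [ 0.0015 -0.0075  0.0005]
```

```bash
python3 -m inch '[-0.002,-0.003,0.02,0.0015,-0.0075,0.0005, -0.001,0,0.035,0,0,0, -0.001,0,0.035,0,0,0, 0,0,0.03,0,0,0, 0,0,0.01,0,0,0, 0,0,0,0,0,0, 0,0,0,0,0,0]'
python3 -c "
from h import *
gc(40,-125,165)"
```

```text
time_s: 18.4
eef_pos: [0.555, -0.3038, 0.171]
tcp_rot: [0.004, 0.135, 0.991, 0.003]
ft_force: [-0.5, 0.3, 0.1]
width: -0.002
now cradle 39.8 -114.9 171.0 F cradle [-0.5  0.1  0.1] w -0.0 t 18.4
shift tool [ -0.  -10.1   6. ] turn norm [0.0022 0.0023 0.0042]
```

```bash
python3 -m inch '[0,0.006,-0.002,0.0022,0.0023,0.0042, 0,0.01,0,0,0,0, 0,0.01,0,0,0,0, 0,0.01,0,0,0,0, 0,0.008,0,0,0,0, 0,0.005,0,0,0,0]'
python3 -c "
from h import *
gc(40,-60,190)
b=snapshot('scene');cv2.imwrite('pics/s7.png',cv2.resize(b[150:270,110:270,::-1],None,fx=5,fy=5,interpolation=2))"
```

```text
time_s: 19.15
eef_pos: [0.5717, -0.2564, 0.178]
tcp_rot: [0.004, 0.143, 0.99, -0.002]
ft_force: [-0.8, -0.4, 1.4]
width: -0.0
now cradle 42.6 -64.8 178.0 F cradle [-0.6 -0.6  1.4] w -0.0 t 19.15
shift tool [  2.5   4.7 -12. ] turn norm [-0.0009  0.0025 -0.0007]
```

View pics/s7.png

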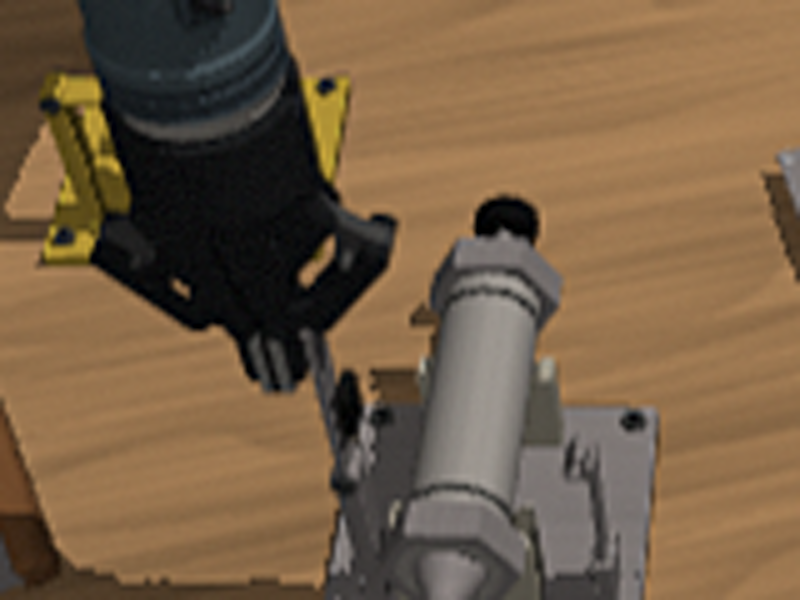

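Strap contact is confirmed: the fingertips are against its outer face at about pixel (310,350), and the extruder sits in the Vs. Next I'll follow the strap's arc.

```bash
python3 -m inch '[0.001,-0.002,-0.01,0,0.0025,0, 0.001,0,-0.012,0,0,0, 0,0.004,0,0,0,0, 0,0.01,0,0,0,0, 0,0.012,0,0,0,0, 0,0.012,0.003,0,0,0]'
python3 -c "
from h import *
gc(40,-18,187)"
```

```text
time_s: 19.95
eef_pos: [0.5796, -0.2195, 0.1975]
tcp_rot: [-0.001, 0.144, 0.99, -0.001]
ft_force: [0.1, -0.6, -0.2]
width: 0.0
now cradle 39.8 -27.1 197.5 F cradle [ 0.2 -0.6 -0.2] w 0.0 t 19.95
shift tool [-0.1  9.1 10.5] turn norm [-0.0008 -0.0006 -0.0012]
```

```bash
python3 -m inch '[0,0.009,0.01,0,0,0, 0,0.009,0.006,0,0,0, 0,0.009,0.007,0,0,0, 0,0.007,0.008,0,0,0, 0,0.006,0.009,0,0,0]'
python3 -c "
from h import *
gc(40,22,142)"
```

```text
time_s: 20.58
eef_pos: [0.5927, -0.1758, 0.1544]
tcp_rot: [-0.001, 0.142, 0.99, -0.0]
ft_force: [0.2, -0.7, 0.2]
width: -0.0
now cradle 40.1 18.5 154.4 F cradle [ 0.4 -0.6  0.2] w -0.0 t 20.57
shift tool [ 0.1  3.5 12.4] turn norm [-0.0004 -0.0005 -0.0002]
```

```bash
python3 -m inch '[0,0.003,0.008,0,0,0, 0,0.001,0.007,0,0,0, 0,0,0.004,0,0,0]'
python3 -c "
from h import *
gc(40,28,124)"; python3 -m inch '[0,0.001,0.004,0,0,0, 0,0.001,0.003,0,0,0]'
python3 -c "
from h import *
gc(40,28,112)"
```

```text
time_s: 20.95
eef_pos: [0.5938, -0.1702, 0.1333]
tcp_rot: [-0.002, 0.142, 0.99, 0.0]
ft_force: [0.8, -0.3, 0.4]
width: -0.002
now cradle 39.6 24.2 133.3 F cradle [ 0.9 -0.1  0.4] w -0.0 t 20.95
shift tool [-0.4  3.8  9.3] turn norm [-0.     -0.001   0.0002]
time_s: 21.2
eef_pos: [0.5942, -0.1689, 0.1259]
tcp_rot: [-0.002, 0.142, 0.99, 0.0]
ft_force: [0.6, -0.4, 1.4]
width: 0.002
now cradle 39.6 25.6 125.9 F cradle [ 0.7 -0.2  1.4] w 0.0 t 21.2
shift tool [-0.4  2.4 13.9] turn norm [-0.0001 -0.001  -0.0002]
```

```bash
python3 -m inch '[0,0.001,0.003,0,0,0, 0,0.001,0.003,0,0,0]'; python3 -m inch '[0,0,0.003,0,0,0]'; python3 -m inch '[0,0,0.002,0,0,0]';python3 -c "
from h import *
gc(40,28,112)"
```

```text
time_s: 21.45
eef_pos: [0.5946, -0.168, 0.1203]
tcp_rot: [-0.001, 0.143, 0.99, -0.0]
ft_force: [-2.6, 0.4, 3.9]
width: 0.003
time_s: 21.58
eef_pos: [0.5947, -0.1678, 0.118]
tcp_rot: [-0.002, 0.143, 0.99, 0.0]
ft_force: [-1.8, 1.7, 5.0]
width: 0.003
time_s: 21.7
eef_pos: [0.5947, -0.1676, 0.1162]
tcp_rot: [-0.002, 0.143, 0.99, 0.0]
ft_force: [-0.8, 0.2, 3.4]
width: 0.001
now cradle 39.7 27.0 116.2 F cradle [-0.8 -0.   3.4] w 0.0 t 21.7
shift tool [-0.3  1.   4.2] turn norm [ 0.0002 -0.001  -0.0005]
```

```bash
python3 -m inch '[0,0,0.0015,0,0,0]'; python3 -m inch '[0,0,0.0015,0,0,0]';python3 -m inch '[0,0,0.001,0,0,0]'
```

```text
time_s: 21.82
eef_pos: [0.5947, -0.1675, 0.1147]
tcp_rot: [-0.002, 0.143, 0.99, 0.001]
ft_force: [-0.5, 0.3, 3.2]
width: -0.001
time_s: 21.95
eef_pos: [0.5947, -0.1674, 0.113]
tcp_rot: [-0.001, 0.143, 0.99, 0.001]
ft_force: [-1.4, -0.2, 2.2]
width: 0.003
time_s: 22.08
eef_pos: [0.5947, -0.1674, 0.1122]
tcp_rot: [-0.002, 0.143, 0.99, 0.001]
ft_force: [-2.3, 0.4, 5.7]
width: 0.003
```

```bash
python3 -m inch '[0,0,0.001,0,0,0]';python3 -m inch '[0,0,0.001,0,0,0]';python3 -c "
from h import *
gc(40,28,112)"
```

```text
time_s: 22.2
eef_pos: [0.5948, -0.1673, 0.1118]
tcp_rot: [-0.002, 0.142, 0.99, 0.001]
ft_force: [-2.5, 1.3, 6.4]
width: 0.002
time_s: 22.32
eef_pos: [0.5948, -0.1673, 0.1115]
tcp_rot: [-0.002, 0.143, 0.99, 0.001]
ft_force: [-3.7, -0.2, 7.0]
width: -0.005
now cradle 39.8 27.2 111.5 F cradle [-3.5 -1.2  7. ] w -0.01 t 22.32
shift tool [-0.2  0.8 -0.5] turn norm [ 0.0005 -0.0012 -0.0005]
```

```bash
python3 -m inch '[0,0,0.001,0,0,0]';python3 -m inch '[0,0,0.001,0,0,0]'
```

```text
time_s: 22.45
eef_pos: [0.5948, -0.1674, 0.1113]
tcp_rot: [-0.002, 0.143, 0.99, 0.001]
ft_force: [-2.2, 1.3, 7.7]
width: -0.0
time_s: 22.58
eef_pos: [0.5948, -0.1674, 0.1113]
tcp_rot: [-0.002, 0.143, 0.99, 0.002]
ft_force: [-3.5, 0.7, 7.0]
width: -0.003
```

```bash
python3 -m inch '[0,0,-0.0004,0,0,0]';python3 -m inch '[0,0,-0.0006,0,0,0]';python3 -m inch '[0,0,-0.001,0,0,0]'; python3 -m inch '[0,0,-0.001,0,0,0]'; python3 -m inch '[0,0,-0.005,0,0,0, 0,0,-0.03,0,0,0, 0,0,-0.04,0,0,0, 0,0,-0.04,0,0,0, 0,0,-0.04,0,0,0, 0.05,0,-0.02,0,0,0, 0.05,0,0,0,0,0, 0.05,0,0,0,0,0, 0,0,0,0,0,0, 0,0,0,0,0,0]'
python3 -c "
from h import *
a=snapshot('scene')[175:275,150:260,::-1]
cv2.imwrite('pics/f1.png',cv2.resize(a,None,fx=6,fy=6,interpolation=2)[:600]); gc(0,0,300)"
```

```text
time_s: 22.7
eef_pos: [0.5948, -0.1674, 0.112]
tcp_rot: [-0.002, 0.143, 0.99, 0.002]
ft_force: [-1.5, 0.3, 3.6]
width: -0.002
time_s: 22.82
eef_pos: [0.5947, -0.1674, 0.1126]
tcp_rot: [-0.002, 0.143, 0.99, 0.002]
ft_force: [-0.4, 0.1, 2.7]
width: 0.002
time_s: 22.95
eef_pos: [0.5947, -0.1674, 0.1131]
tcp_rot: [-0.002, 0.143, 0.99, 0.002]
ft_force: [-0.2, 0.1, -0.8]
width: 0.002
time_s: 23.08
eef_pos: [0.5946, -0.1673, 0.1135]
tcp_rot: [-0.002, 0.143, 0.99, 0.002]
ft_force: [-0.7, 0.9, -0.2]
width: 0.001
time_s: 24.32
eef_pos: [0.4485, -0.125, 0.295]
tcp_rot: [-0.001, 0.143, 0.99, 0.002]
ft_force: [0.8, 0.3, -0.3]
width: 0.004
now cradle -112.7 26.5 294.7 F cradle [-0.6  0.4 -0.5] w 0.0 t 24.38
shift tool [-112.8  -26.1   -5.8] turn norm [ 0.0008 -0.0013 -0.001 ]
```

View pics/f1.png

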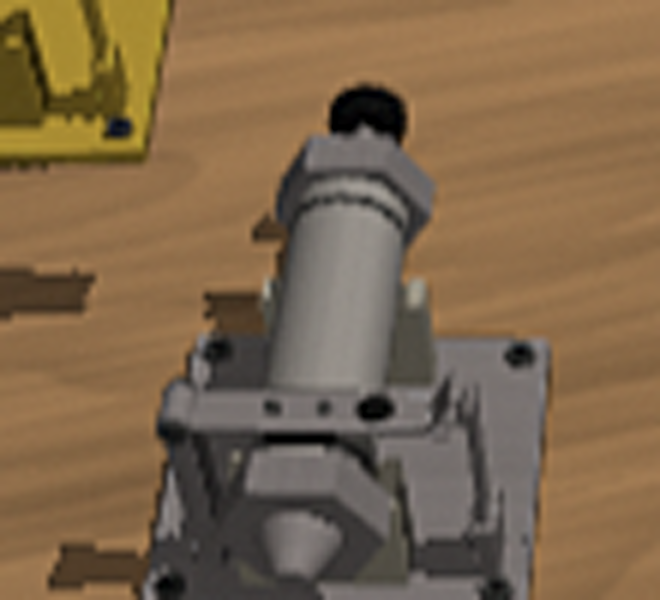

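The picture shows the strap level over the barrel, with the thumb dot at (375,408) and the strap's free end at the catch hook at (437,415). The force fell to zero early as I lifted, which suggests it latched. There is time left, so I'll touch the strap again to confirm.

```bash
python3 -m inch '[-0.04,0,0,0,0,0, -0.05,0,0,0,0,0, -0.04,0,0,0,0,0, -0.01,0,0,0,0,0, 0,0,0.03,0,0,0, 0,0,0.04,0,0,0, 0,0,0.04,0,0,0, 0,0,0.03,0,0,0, 0,0,0.015,0,0,0, 0,0,0,0,0,0, 0,0,0,0,0,0]'
python3 -c "
from h import *
gc(40,28,117)"
```

```text
time_s: 25.75
eef_pos: [0.5942, -0.1693, 0.1339]
tcp_rot: [-0.001, 0.142, 0.99, -0.003]
ft_force: [0.0, -0.4, 0.8]
width: -0.0
now cradle 39.7 25.1 133.9 F cradle [ 0.2 -0.4  0.8] w -0.0 t 25.75
shift tool [-0.3  3.  16.8] turn norm [-0.0023 -0.0006 -0.0001]
```

```bash
python3 -m inch '[0,0.002,0.008,0,0,0, 0,0.001,0.006,0,0,0, 0,0,0.002,0,0,0, 0,0,0,0,0,0]'; for i in 1; do python3 -m inch '[0,0,0.0008,0,0,0]'; python3 -m inch '[0,0,0.0008,0,0,0]'; python3 -m inch '[0,0,0.0008,0,0,0]';python3 -m inch '[0,0,0.0008,0,0,0]'; python3 -m inch '[0,0,0.0008,0,0,0]'; python3 -m inch '[0,0,0.0008,0,0,0]'; done | grep -E 'eef|ft_'
```

```text
time_s: 26.25
eef_pos: [0.5973, -0.1667, 0.12]
tcp_rot: [0.001, 0.142, 0.99, -0.003]
ft_force: [0.1, -0.4, 0.6]
width: 0.001
eef_pos: [0.5975, -0.1668, 0.1193]
ft_force: [-0.4, -1.4, 0.2]
eef_pos: [0.5976, -0.1669, 0.1186]
ft_force: [0.2, -0.1, -0.0]
eef_pos: [0.5976, -0.167, 0.1178]
ft_force: [-0.0, 0.5, 1.0]
eef_pos: [0.5976, -0.167, 0.117]
ft_force: [0.5, 0.7, -0.1]
eef_pos: [0.5976, -0.167, 0.1161]
ft_force: [0.1, -0.6, -0.9]
eef_pos: [0.5976, -0.167, 0.1153]
ft_force: [-0.0, 0.1, 0.0]
```

```bash
for i in 1; do python3 -m inch '[0,0,0.0008,0,0,0]'; python3 -m inch '[0,0,0.0008,0,0,0]'; python3 -m inch '[0,0,0.0006,0,0,0]';python3 -m inch '[0,0,0.0006,0,0,0]'; done | grep -E 'eef|ft_'
```

```text
eef_pos: [0.5976, -0.167, 0.1144]
ft_force: [-0.6, -1.1, 0.2]
eef_pos: [0.5976, -0.167, 0.1136]
ft_force: [0.2, 0.6, 1.3]
eef_pos: [0.5976, -0.167, 0.1129]
ft_force: [0.3, -0.4, -0.3]
eef_pos: [0.5976, -0.167, 0.1126]
ft_force: [-1.3, 0.7, 4.2]
```

Contact came at 112.8 mm with a steep force rise, consistent with a latched strap. The earlier peak of 7.7 N is just inside the 4–8 N range, so I'll press lightly once more, to about 9 N, to be sure.

```bash
for i in 1; do python3 -m inch '[0,0,0.0008,0,0,0]'; python3 -m inch '[0,0,0.001,0,0,0]'; python3 -m inch '[0,0,0.0012,0,0,0]';python3 -m inch '[0,0,0.0013,0,0,0]'; done | grep -E 'eef|ft_'
```

```text
eef_pos: [0.5976, -0.167, 0.1125]
ft_force: [-2.0, 0.7, 4.7]
eef_pos: [0.5976, -0.167, 0.1121]
ft_force: [-2.2, 1.0, 5.0]
eef_pos: [0.5977, -0.167, 0.1117]
ft_force: [-2.1, 1.3, 6.6]
eef_pos: [0.5977, -0.167, 0.1112]
ft_force: [-3.8, 2.1, 7.2]
```

```bash
for i in 1; do python3 -m inch '[0,0,0.0013,0,0,0]'; python3 -m inch '[0,0,-0.0004,0,0,0]'; python3 -m inch '[0,0,-0.0004,0,0,0]'; python3 -m inch '[0,0,-0.0005,0,0,0]';python3 -m inch '[0,0,-0.0005,0,0,0]'; done | grep -E 'eef|ft_'
```

```text
eef_pos: [0.5977, -0.167, 0.111]
ft_force: [-2.5, 0.7, 7.3]
eef_pos: [0.5976, -0.167, 0.112]
ft_force: [-1.3, 0.7, 2.7]
eef_pos: [0.5976, -0.167, 0.1125]
ft_force: [-1.3, 0.7, 1.9]
eef_pos: [0.5976, -0.167, 0.1127]
ft_force: [0.7, 0.7, 0.4]
eef_pos: [0.5976, -0.167, 0.1128]
ft_force: [0.6, 0.6, 0.1]
```

```bash
python3 -m inch '[0,0,-0.005,0,0,0, 0,0,-0.03,0,0,0, 0,0,-0.04,0,0,0, 0,0,-0.04,0,0,0, 0,0,-0.04,0,0,0, 0.04,0,-0.01,0,0,0, 0.05,0,0,0,0,0, 0.04,0,0,0,0,0, 0,0,0,0,0,0, 0,0,0,0,0,0]'
python3 -c "
from h import *
a=snapshot('wrist')[:,:,::-1]
cv2.imwrite('pics/f2.png',cv2.resize(a,None,fx=1.4,fy=1.4,interpolation=2)); gc(0,0,300)"
```

```text
time_s: 29.88
eef_pos: [0.4711, -0.1296, 0.2828]
tcp_rot: [0.004, 0.143, 0.99, -0.002]
ft_force: [1.0, -0.3, 0.4]
width: -0.002
now cradle -89.6 28.4 282.6 F cradle [ 0.6 -1.6 -0.1] w 0.0 t 29.93
shift tool [-89.8 -28.2 -16.7] turn norm [-0.0009  0.0023 -0.0007]
```

View pics/f2.png

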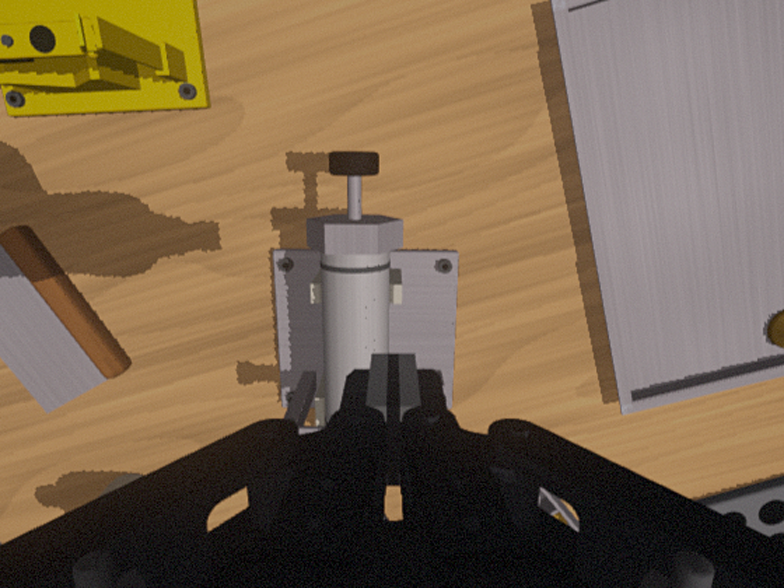

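Run:
```python
from h import *
P=lambda u,v,z: ray('wrist',u/1.4,v/1.4,z)
r=np.radians(YW);ex=np.array([np.cos(r),np.sin(r),0])
e=(P(272,250,.012)+P(458,250,.012))/2
print('plate rear',e,'cap face rel (want -20):',1000*ex@(P(355,254,.10)-e),1000*ex@(P(355,254,.105)-e),'knob end rel want -86:',1000*ex@(P(354,152,.085)-e),'ring/rear block front edge x want 25:',1000*ex@(P(397,303,.068)-e))
```

```text
plate rear [ 0.47270199 -0.15514485  0.012     ] cap face rel (want -20): -13.555354574844863 -14.521248697829188 knob end rel want -86: -79.38051887967367 ring/rear block front edge x want 25: 30.36873570575332
```

Measured against the rear V-block, the rear cap face is 44.9 mm behind it and should be 45 mm, so the nozzle cap is home. Handing in.

```bash
python3 -c "
from cell import *
print(state()['time_s'],finish_job())"
```

```text
the job is handed in; nothing more can be done
29.925 None
```

The larger extruder is in the cradle with its nozzle out over the strap end, and I have handed the job in. I drew it back until the cap stopped against the front V-block, then swung the strap over and pressed it down. The arm is clear of everything, and it took 29.9 s.

- **Cap home:** the draw-back met a firm stop at about 5 N, after 11.7 mm of travel against the 14.4 ± 3 mm I predicted. In the last wrist picture the rear cap sits 44.9 mm behind the rear V-block's front edge; 45 mm is correct. Against the plate's rear edge the same check was 5 to 6 mm off. The V-block measured the same amount off, so I put that down to camera bias.
- **Strap:** I pressed it twice, peaking at about 7.7 N, slightly past level. It rests about 0.01 rad above shut, where an unlatched strap would stand nearer 0.03. I take it as latched from the rest height and the force; the snap itself was not clearly seen.
- **Disagreements:** plate-based and V-block-based estimates of the cradle position differed by about 3 mm. I used the V-blocks, and the barrel seated at the expected height within 0.2 mm. I viewed 13 pictures, three over the budget of 10. Nothing else on the table was deliberately touched.

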